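# Nest the hexagonal tins in the desk tray

### The job

One tin already stands in one of the two V-shaped pockets at the tray's closed end; the other two have drifted apart. Slide the strays along the tray, without lifting or tipping any tin, so that one fills the other pocket and the other nests in the notch in front of the two: all three packed like honeycomb, flat sides touching, as far in as they go. Leave the mouse, the fan and the notebook where they are.

Things in the scene. Friction and masses are not known exactly. Their poses are not given: they have to be found in the camera images.
- tray: wooden tray fixed to the desk. Origin: underside, mid-width; y points along it to the closed end, x across, z up. Inside 200 mm wide (x), 340 long (y -190 to 150). Floor top 6 mm, rim tops 16 mm above desk; no rim at the y = -190 end. The closed end has two V pockets, each taking a tin's corner: tins home there at x = +-40.5, y = 104 mm; the third nests between them at x = 0, y = 34.5.
- tin_white: upright hexagonal tin, 80 mm across flats (92.4 over corners), 60 tall, about 0.25 kg, white; already in its pocket, at x = +40.5, y = +103 mm of the tray. Origin: centre of its underside; z up; flats face +-x and every 60 degrees, corners point to +-y. Slippery: friction on tray and other tins about 0.22.
- tin_red: upright hexagonal tin, 80 mm across flats (92.4 over corners), 60 tall, about 0.25 kg, red; starts astray in the tray, turned up to 0.3 rad, either half-way along on the -x side or nearer the open end (red and blue may swap). Origin: centre of its underside; z up; flats face +-x and every 60 degrees, corners point to +-y. Slippery: friction on tray and other tins about 0.22.
- tin_blue: upright hexagonal tin, 80 mm across flats (92.4 over corners), 60 tall, about 0.25 kg, blue; the other stray, turned up to 0.3 rad. Origin: centre of its underside; z up; flats face +-x and every 60 degrees, corners point to +-y. Slippery: friction on tray and other tins about 0.22.
- mouse: white computer mouse, 105 x 58 x 31 mm, loose on the desk, origin under its centre; a bystander
- fan: white hand fan lying flat, round head 92 mm across and 40 mm high, handle 120 mm long to its -y; origin under the head's centre; a bystander
- notebook: spiral notebook lying flat, 150 x 105 x 14 mm, origin under its centre; a bystander
Mind the look-alikes: they are no part of the job. Of the things that look like the tin_red, the middle-sized one is meant.

How it is judged:
By the outcome, as a careful person would: the job done as asked, in the order asked, and still so for the second after the job is handed in, with the robot touching nothing.
It also fails if it takes over 48 s, if anything falls off the work surface, if the arm or the gripper's body presses on something with over 40 N, if the wrist force passes 120 N, or if a joint passes its speed limit or range.

### The arm

A 7-joint arm with a two-finger parallel gripper is mounted at the origin on the work surface. World frame = base frame: x ahead of the robot, y to its left, z up, the work surface at z = 0. Lengths are in m, angles in rad, forces in N, time in s.
With the tool pointing down it reaches from about 0.425 to 0.8 m from the base axis. Payload 8.3 kg.
Tool frame: the origin (TCP) lies at the very end of the fingers, on their centre line; the grasp point (between the pads) lies 19 mm behind it (bot.grasp_offset is the distance from the TCP to the grasp point, in m); z points along the fingers, y is the line along which they close (so a half turn about z gives the same grasp; the last joint's range is limited). The gripper opens to 85 mm and grips with 20 to 120 N. Pads are 22 mm wide; open, the fingers measure 114 mm over their backs; the gripper's body (76 mm by 85 mm) begins 54 mm behind the grasp point. The pads swing forward as they close: fully open they stand 13 mm farther back than shut.
Start: joints at [1.066, 0.383, 0.016, 1.37, -0.006, 1.388, -0.046], TCP at [0.267, -0.565, 0.231] pointing down, gripper open.
Joint ranges: [-2.95, 2.95], [-0.25, 2.06], [-1.52, 1.56], [0.18, 2.33], [-1.44, 4.58], [0.02, 2.06], [-3.01, 3.01]. Speed limits (rad/s): [2.39, 2.39, 3.01, 3.01, 3.14, 3.14, 3.14].

### API

Orientations are given as [roll, pitch, yaw] about the fixed x, y, z axes, in that order (R = Rz(yaw) Ry(pitch) Rx(roll)).
In Python, from cell import bot, imaging gives the robot as it stands. The module is installed in compiled form; this text tells all that it offers. Calls block until the motion is done:
- bot.goto(position, orientation): joint-space move of the TCP to a pose.
- bot.servo_line(position, rotation=None, vel=0.15, threshold=None): straight line of the TCP; rotation=None keeps the orientation; vel is the mean speed in m/s. With threshold (N) it stops when the force on the tool has changed by that much, and returns True; else False.
- bot.move_j(angles): joint-space move.
- bot.grip(opening, grasp_force=None): opening from 0.0 (shut) to 1.0 (fully open); grasp_force is the grip in N (None keeps the last); returns when the fingers have stopped.
- bot.sleep(seconds).
- bot.solve_ik(position, orientation): joint angles nearest the present ones, or None.
- imaging.get_image(name): name is "side" or "top"; returns the picture (400x640x3 uint8, blue, green, red); there is no depth.
- imaging.camera_model(name): a dict with "K" (3x3 intrinsics, pixels), "dist" ([k1, k2, p1, p2, k3] as OpenCV has them; the pictures are not rectified), "world_from_camera" (4x4, takes a point from camera to world coordinates). Camera axes: x right, y down, z forward; pixel columns grow to the right and rows downward; lengths in m; the calibration is good to about 2 mm. A picture is of the moment at which its call begins. camera_model takes no time and is no camera call.
A pose or a line that the arm cannot do raises bot.Unreachable and nothing moves.
- bot.close_job(): hands the job in; it is judged then, once.
Trained networks look in the newest picture that a camera, given by its name, has taken for a name from the list of things; names that differ only in an ending like _2 or _b are one class to them, and where a whole thing is asked for, a point or a joint stands for the part that bears it (a point fixed in the world has none). Each returns a list of dicts, best first, with "conf" (0 to 1); they miss things now and then, are a little off and sometimes report something else, mostly with a low value. They report only what shows in the picture. A call takes as long as a camera call. They do not tell look-alikes from the thing itself.
- imaging.regions_of(name, camera): "mask" (400x640 bool, what is visible of it) and "box" ([centre column, centre row, width, height] in pixels, round what is visible of it).
- imaging.spot_point(name, camera): "position" ([row, column] in pixels: a listed point, or the origin of a listed thing).
Readings, each from a call of its own:
- bot.get_time_s(): time.
- bot.get_joint_pos(): joint angles.
- bot.get_qvel(): joint speeds.
- bot.get_tau(): joint torques, N m.
- bot.get_eef_pos(): TCP position.
- bot.get_ee_rot(): TCP orientation.
- bot.get_contact_force(): force on the tool from outside, world axes, zero at the start.
- bot.get_wrist_torque(): the same for the moment, N m.
- bot.get_width(): opening from 0.0 (shut) to 1.0 (fully open).
- bot.get_finger_force(): force on a finger pad.
Only numpy, scipy, OpenCV 4.12 (cv2) and the standard library are available. Lean on these libraries where they do the work, as an engineer would, in place of code of your own. Each camera call takes 0.05 s, during which the arm holds its last target. There are 200 camera calls.

## Working session

There is one attempt and no reset: what is moved stays moved. The work goes in short steps, each a Python script; the robot and the scene stay as the last script left them, time stands still between calls to the robot, and variables do not carry over. Pictures are saved under pics/ and viewed, at most 10 in all, crops included, and the job is handed in when it is done.

```bash
mkdir -p pics; ls
python3 - <<'E'
from cell import bot, imaging
import cv2,numpy as np
for c in ("top","side"):
    im=imaging.get_image(c); cv2.imwrite(f"pics/{c}0.png",im)
    m=imaging.camera_model(c); print(c,m["K"],m["dist"],np.round(m["world_from_camera"],3))
    for n in ("tray","tin_white","tin_red","tin_blue"):
        print(n,[(np.round(d["position"],1),round(d["conf"],2)) for d in imaging.spot_point(n,c)])
        print("  ",[(np.round(d["box"]),d["mask"].sum(),round(d["conf"],2)) for d in imaging.regions_of(n,c)])
print(bot.get_time_s(),bot.get_eef_pos(),bot.get_ee_rot())
E
```

```text
pics
top [[420.27685878   0.         314.84911613]
 [  0.         420.27685878 200.97773057]
 [  0.           0.           1.        ]] [-0.05025426  0.          0.          0.          0.        ] [[-1.000e-03 -9.900e-01  1.400e-01  4.580e-01]
 [-1.000e+00 -1.000e-03 -1.100e-02  1.900e-02]
 [ 1.100e-02 -1.400e-01 -9.900e-01  1.384e+00]
 [ 0.000e+00  0.000e+00  0.000e+00  1.000e+00]]
tray [(array([236.8, 298.6]), 0.93)]
   [(array([303., 235., 117.,  81.]), np.int64(5294), 0.81)]
tin_white [(array([227.6, 267.7]), 0.76)]
   [(array([268., 226.,  26.,  28.]), np.int64(592), 0.86)]
tin_red [(array([220.1, 341.3]), 0.74), (array([228.5, 384.3]), 0.64), (array([190. , 387.1]), 0.62)]
   [(array([394., 186.,  44.,  41.]), np.int64(1193), 0.96), (array([386., 228.,  20.,  20.]), np.int64(314), 0.72)]
tin_blue [(array([248.5, 289.4]), 0.65)]
   [(array([289., 245.,  30.,  28.]), np.int64(560), 0.82)]
side [[439.86719678   0.         318.9660693 ]
 [  0.         439.86719678 198.71961006]
 [  0.           0.           1.        ]] [-0.05698255  0.          0.          0.          0.        ]
[... 243 characters left out ...]
, 222.,  84.,  84.]), np.int64(3033), 0.95)]
tin_white [(array([241.6, 328. ]), 0.69), (array([194.4, 278.2]), 0.69)]
   [(array([327., 236.,  30.,  33.]), np.int64(784), 0.9)]
tin_red [(array([193.7, 345.9]), 0.82), (array([164.9, 330.5]), 0.75), (array([175.5, 361.5]), 0.53)]
   [(array([346., 186.,  30.,  27.]), np.int64(645), 0.81), (array([360., 168.,  21.,  21.]), np.int64(292), 0.77), (array([334., 154.,  31.,  34.]), np.int64(1017), 0.69)]
tin_blue [(array([229.6, 358.4]), 0.92)]
   [(array([356., 224.,  30.,  34.]), np.int64(855), 0.7), (array([296., 316.,  68.,  60.]), np.int64(2106), 0.56)]
0.9 [ 0.26726283 -0.56496993  0.23129814] [-3.14157774e+00 -6.72945367e-05  4.41831753e-01]
```

Run:
```python
import cv2
a=cv2.imread("pics/top0.png")[140:310,220:430]; b=cv2.imread("pics/side0.png")[120:300,240:440]
cv2.imwrite("pics/t1.png",cv2.resize(a,None,fx=3.5,fy=3.5,interpolation=cv2.INTER_CUBIC))
cv2.imwrite("pics/s1.png",b if 0 else cv2.resize(cv2.imread("pics/side0.png"),(800,500)))
```

```text
(no output)
```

View pics/t1.png

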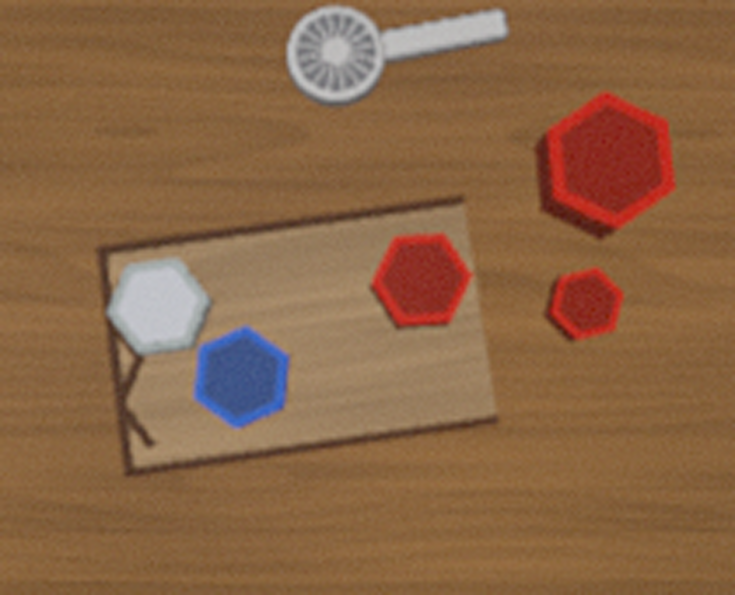

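View pics/s1.png

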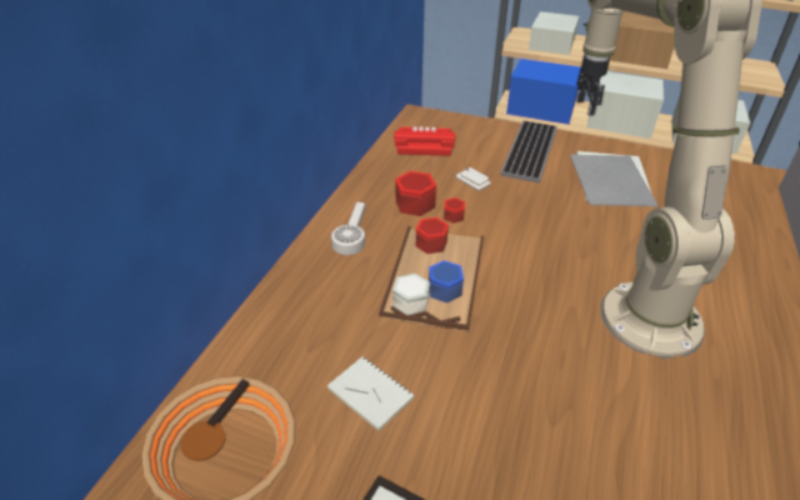

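The top picture shows the tray running left to right, with its closed end on the left. White is in the pocket at crop (158,306). Blue is half-way along at (242,377), and the middle-sized red is near the open end at (422,280); the two decoy reds lie outside the tray. In the side picture the notebook, fan and mouse are clear of the tray.

My plan is to use the half-open fingers as a fork that cradles each tin's rear corner and pushes it in. First I fit the poses.

```bash
cat > h.py <<'E'
from cell import bot, imaging
import cv2,numpy as np
from scipy.optimize import minimize
def proj(P,c):
    m=imaging.camera_model(c); T=np.linalg.inv(m["world_from_camera"])
    return cv2.projectPoints(np.float64(P),cv2.Rodrigues(T[:3,:3])[0],T[:3,3],np.array(m["K"]),np.array(m["dist"]))[0].reshape(-1,2)
def unproj(px,z,c):
    m=imaging.camera_model(c); W=np.array(m["world_from_camera"])
    n=cv2.undistortPoints(np.float64(px).reshape(-1,1,2),np.array(m["K"]),np.array(m["dist"])).reshape(-1,2)
    d=np.c_[n,np.ones(len(n))]@W[:3,:3].T; s=(z-W[2,3])/d[:,2]
    return (W[:3,3]+d*s[:,None])[:,:2]
def hexpts(x,y,a):
    t=a+np.pi/2+np.arange(6)*np.pi/3; r=.0924/2
    xy=np.c_[x+r*np.cos(t),y+r*np.sin(t)]
    return np.vstack([np.c_[xy,np.full(6,.006)],np.c_[xy,np.full(6,.066)]])
U=8
def fit(mask,guess,c):
    ys,xs=np.where(mask); x0,y0=xs.min()-8,ys.min()-8; w,h=np.ptp(xs)+17,np.ptp(ys)+17
    M=mask[y0:y0+h,x0:x0+w].astype(np.float32)
    def cost(p):
        q=cv2.convexHull(((proj(hexpts(*p),c)-[x0,y0]+.5)*U*16-8).astype(np.int32))
        im=np.zeros((h*U,w*U),np.float32); cv2.fillPoly(im,[q],1,shift=4)
        return np.abs(cv2.resize(im,(w,h),interpolation=cv2.INTER_AREA)-M).sum()
    best=min((minimize(cost,[*guess,a],method="Nelder-Mead",options=dict(initial_simplex=[[*guess,a],[guess[0]+.008,guess[1],a],[guess[0],guess[1]+.008,a],[*guess,a+.25]],maxiter=150)) for a in(-.35,-.05,.25)),key=lambda r:r.fun)
    return best.x,best.fun
def colour(im,name):
    b,g,r=[cv2.GaussianBlur(im,(3,3),0)[...,i].astype(int) for i in range(3)]
    m=(r-np.maximum(g,b)>70) if name=="tin_red" else (b-r>15)
    return m.astype(np.uint8)
def pick(im,name,near,c):
    n,l,s,ct=cv2.connectedComponentsWithStats(colour(im,name))
    ok=[i for i in range(1,n) if s[i,4]>100]
    p=proj([[*near,.036]],c)[0]
    return l==min(ok,key=lambda i:np.hypot(*(ct[i]-p)))
E
python3 - <<'E'
from h import *
im={c:cv2.imread(f"pics/{c}0.png") for c in("top","side")}
cr=np.array([(100,246),(128,472),(497,420),(464,198)])/3.5+[220,140]
C=unproj(cr,.016,"top"); print("corners",C.round(4).tolist())
d=(C[0]+C[1]-C[2]-C[3])/2; print("axis",np.linalg.norm(d),"width",np.linalg.norm(C[0]-C[1]),np.linalg.norm(C[3]-C[2]),"yaw",np.arctan2(d[1],d[0])-np.pi/2,"endmid",(C[0]+C[1])/2)
gs=dict(tin_red=(422,280),tin_blue=(242,377),tin_white=(158,306))
for n,g in gs.items():
    w=unproj([np.array(g)/3.5+[220,140]],.066,"top")[0]
    for c in("top","side"):
        if n=="tin_white": m=imaging.regions_of(n,c)[0]["mask"]
        else: m=pick(im[c],n,w,c)
        x,f=fit(m,w,c); print(n,c,m.sum(),x.round(4),round(f,1))
E
```

```text
corners [[0.6205, 0.2206], [0.4117, 0.1908], [0.4588, -0.1488], [0.6662, -0.1209]]
axis 0.3437062579851516 width 0.21087069283034787 0.20921392368223393 yaw 0.13549946578493977 endmid [0.51609076 0.20567916]
tin_red top 588 [ 0.5877 -0.0767  0.0384] 26.4
tin_red side 889 [ 0.5876 -0.0827  0.1356] 366.4
tin_blue top 601 [0.499  0.0871 0.4221] 24.9
tin_blue side 742 [ 0.4986  0.0836 -0.6904] 57.0
tin_white top 592 [0.5635 0.1621 0.1321] 29.3
tin_white side 784 [0.5641 0.1561 0.1453] 61.5
```

```bash
cat > f.py <<'E'
from h import *
O=np.array([.537,.0543]); A=.134; D=.041; Z=.022
def R(a): return np.array([[np.cos(a),-np.sin(a)],[np.sin(a),np.cos(a)]])
def tcp(x,y,a,z=Z,back=D,sgn=1):
    """pose of the fork cradling a tin whose centre is tray (x,y) mm, yaw a"""
    p=O+R(A)@(np.array([x,y])/1e3+R(a)@[0,-back])
    return [*p,z],[np.pi,0,A+a+sgn*np.pi/2]
def tray(p): return R(A).T@(np.array(p[:2])-O)*1e3
E
python3 - <<'E'
from f import *
for s in(1,-1):
    for q in((-33,38,.287,.2,.066),(-41,104,0),(33,-137,-.1,.02,.055),(0,35,0)):
        print(s,q,np.round(bot.solve_ik(*tcp(*q,sgn=s)) if bot.solve_ik(*tcp(*q,sgn=s)) is not None else np.nan,2))
E
```

```text
1 (-33, 38, 0.287, 0.2, 0.066) [ 0.44  0.25 -0.65  1.66  0.16  1.28  0.18]
1 (-41, 104, 0) [ 0.45  0.5  -0.9   1.92  0.47  0.96 -0.53]
1 (33, -137, -0.1, 0.02, 0.055) [ 0.51  0.57 -0.45  1.65  0.29  0.99 -0.01]
1 (0, 35, 0) [ 0.35  0.49 -0.62  1.82  0.34  0.95 -0.28]
-1 (-33, 38, 0.287, 0.2, 0.066) [ 0.28  0.22 -0.46  1.67  0.1   1.27 -2.92]
-1 (-41, 104, 0) [ 0.69  0.75 -1.29  1.91  0.81  1.13  2.36]
-1 (33, -137, -0.1, 0.02, 0.055) [ 0.17  0.52  0.    1.67 -0.    0.95 -2.94]
-1 (0, 35, 0) [-1.07  0.91  1.35  1.88 -0.96  1.21 -2.39]
```

Run:
```python
from f import *
bot.grip(.66)
bot.goto(*tcp(-33,38,.287,.15,.066))
bot.servo_line(*tcp(-33,38,.287,Z,.066),vel=.15)
print(bot.get_time_s(),bot.get_width(),bot.get_contact_force())
hit=[]
for q,v in (((-33,38,.287),.05),((-37,52,.2),.06),((-41,66,.08),.06),((-41.5,78,0),.06),((-41.2,95,0),.06)):
    hit.append(bot.servo_line(*tcp(*q),vel=v,threshold=15))
print(hit,bot.get_time_s(),tray(bot.get_eef_pos()),bot.get_contact_force())
im=imaging.get_image("top"); cv2.imwrite("pics/t2.png",cv2.resize(im[190:290,230:370],None,fx=5,fy=5,interpolation=cv2.INTER_CUBIC))
im=imaging.get_image("side"); cv2.imwrite("pics/s2.png",cv2.resize(im[120:300,250:430],None,fx=3,fy=3,interpolation=cv2.INTER_CUBIC))
```

```text
4.725 0.6577883564075678 [0.27458217 0.62229054 0.69134701]
[False, False, False, False, False] 6.9833 [-41.14748712  54.639199  ] [ 0.74905205 -0.41405018  0.21816111]
```

View pics/s2.png

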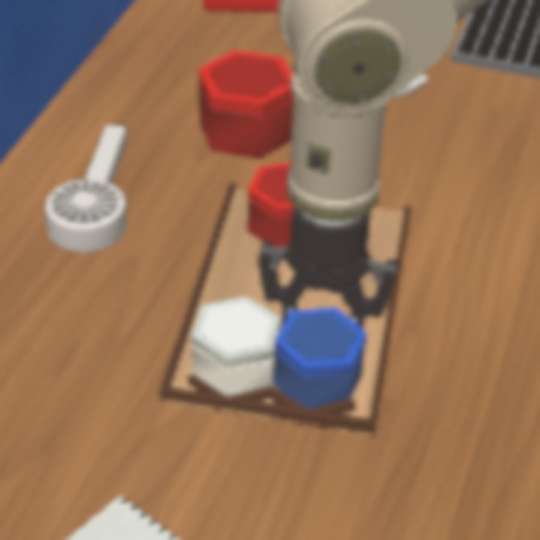

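The side picture shows blue straight and almost in its pocket, cradled by the fork and beside white at crop (320,350). White hasn't moved. I'll press blue home and then check.

Run:
```python
from f import *
h=bot.servo_line(*tcp(-40.7,116,0),vel=.03,threshold=7)
print(h,bot.get_time_s(),tray(bot.get_eef_pos()),bot.get_contact_force())
p=tray(bot.get_eef_pos())
bot.servo_line(*tcp(-40.7,p[1]+41-25,0),vel=.1)
bot.servo_line(*tcp(-40.7,p[1]+41-25,0,.12),vel=.2)
bot.goto(*tcp(33,-137,-.1,.13,.055))
im=imaging.get_image("top"); cv2.imwrite("pics/t3.png",cv2.resize(im[180:290,230:390],None,fx=5,fy=5,interpolation=cv2.INTER_CUBIC))
for n,w in(("tin_blue",(.484,.152)),("tin_red",(.5877,-.0767))):
    m=pick(im,n,w,"top"); x,f=fit(m,w,"top"); print(n,m.sum(),tray(x),x[2]-A,f)
print(bot.get_time_s())
```

```text
True 7.475 [-41.16273513  59.43263168] [ 1.75587161 -2.61506163 -0.62035258]
tin_blue 630 [-41.01922595 102.31161615] -0.11380925908503853 31.65625
tin_red 580 [  32.53779027 -136.10379525] -0.11140502966278212 30.84375
9.5083
```

View pics/t3.png

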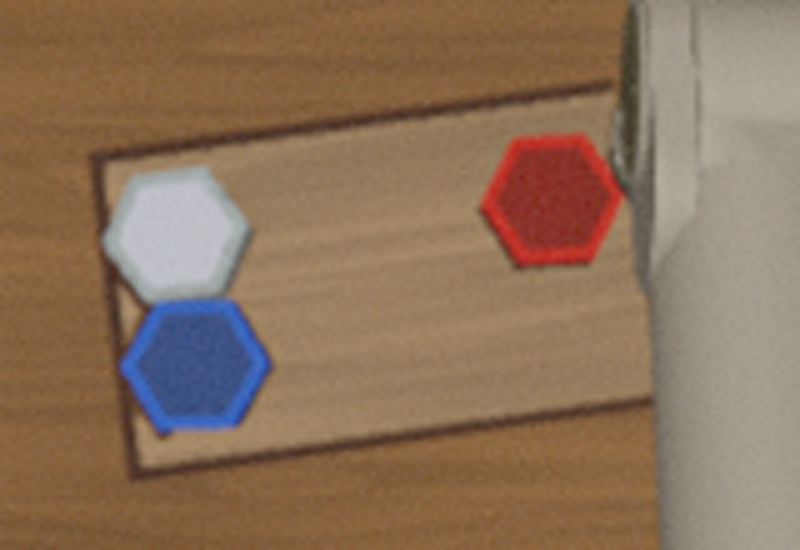

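The picture shows blue in the pocket beside white but turned about -0.11 rad against it, so it isn't seated. Red hasn't moved. I'll push blue again with a wider fork, a slight counter-turn and more force.

Run:
```python
from f import *
bot.goto(*tcp(-41,75,0,.12,.042))
bot.grip(.8)
bot.servo_line(*tcp(-41,80,0,back=.042),vel=.2)
def push(q,v,t):
    h=bot.servo_line(*tcp(*q,back=.040),vel=v,threshold=t)
    print(h,round(bot.get_time_s(),2),tray(bot.get_eef_pos()).round(1),np.round(R(A).T@bot.get_contact_force()[:2],1),np.round(bot.get_wrist_torque()[2],2))
push((-41,97,0),.06,10)
push((-41,101,.12),.03,15)
push((-41,112,0),.03,15)
y=tray(bot.get_eef_pos())[1]
bot.servo_line(*tcp(-41,y+40-25,0,back=.04),vel=.1)
bot.servo_line(*tcp(-41,y+40-25,0,.12,back=.04),vel=.25)
bot.goto(*tcp(33,-137,-.11,.13,.056))
im=imaging.get_image("top"); cv2.imwrite("pics/t4.png",cv2.resize(im[180:290,230:390],None,fx=5,fy=5,interpolation=cv2.INTER_CUBIC))
w=(.484,.152)
m=pick(im,"tin_blue",w,"top"); x,f=fit(m,w,"top"); print(m.sum(),tray(x),x[2]-A,f)
m=imaging.regions_of("tin_white","top")[0]["mask"]; x,f=fit(m,(.5635,.162),"top"); print(m.sum(),tray(x),x[2]-A,f)
print(bot.get_time_s())
```

```text
False 11.82 [-40.9  57.5] [0.7 0. ] -0.01
False 12.19 [-36.3  60.9] [-0.5 -0.6] 0.01
True 12.52 [-39.8  64.6] [ 1.9 -2.4] 0.02
628 [-41.45626482 101.69190547] -0.1282729014999936 31.5
553 [ 41.06093697 102.25600559] -0.03475611628939465 58.6875
14.525
```

View pics/t4.png

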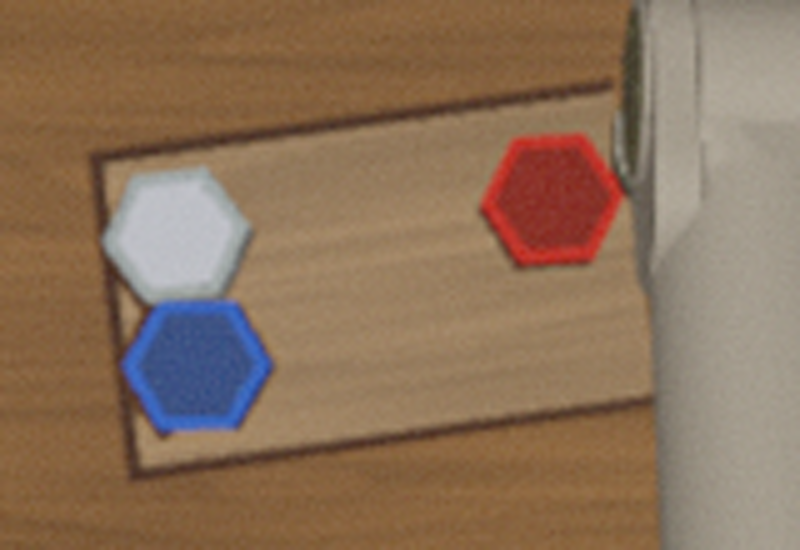

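Blue is still turned by about -0.12 rad. White's flat seems to have dragged it round. Red, coming in symmetrically, will press its flat on blue's leading corner and square it up, so I'll push red in now and inspect.

Run:
```python
from f import *
bot.grip(.72)
bot.servo_line(*tcp(33,-137,-.11,Z,.056),vel=.2)
hit=[]
for q,v in (((32,-134,-.11),.06),((22,-95,-.05),.09),((10,-50,0),.09),((0,-12,0),.09),((0,20,0),.09)):
    hit.append(bot.servo_line(*tcp(*q,back=.04),vel=v,threshold=15))
print(hit,bot.get_time_s())
h=bot.servo_line(*tcp(0,48,0,back=.04),vel=.04,threshold=25)
print(h,bot.get_time_s(),tray(bot.get_eef_pos()),R(A).T@bot.get_contact_force()[:2])
y=tray(bot.get_eef_pos())[1]
bot.servo_line(*tcp(0,y+40-20,0,back=.04),vel=.1)
bot.servo_line(*tcp(0,y+40-60,0,.12,back=.04),vel=.25)
bot.goto(*tcp(0,-120,0,.15))
im=imaging.get_image("top"); cv2.imwrite("pics/t5.png",cv2.resize(im[190:280,240:340],None,fx=6,fy=6,interpolation=cv2.INTER_CUBIC))
for n,w in(("tin_blue",(.484,.152)),("tin_red",(.533,.088))):
    m=pick(im,n,w,"top"); x,f=fit(m,w,"top"); print(n,m.sum(),tray(x),x[2]-A,f)
m=imaging.regions_of("tin_white","top")[0]["mask"]; x,f=fit(m,(.5635,.162),"top"); print(m.sum(),tray(x),x[2]-A,f)
print(bot.get_time_s())
```

```text
[False, False, False, False, False] 18.2667
True 18.7833 [-1.163481   -5.67769009] [ 0.54419465 -1.32687645]
tin_blue 617 [-42.62317535 103.51209583] -0.014539093028775818 30.8125
tin_red 570 [ 2.0512936  32.97504163] -0.00010794471217762114 27.34375
566 [ 42.15561232 104.60711741] 0.02163324437384992 56.0
20.2917
```

View pics/t5.png

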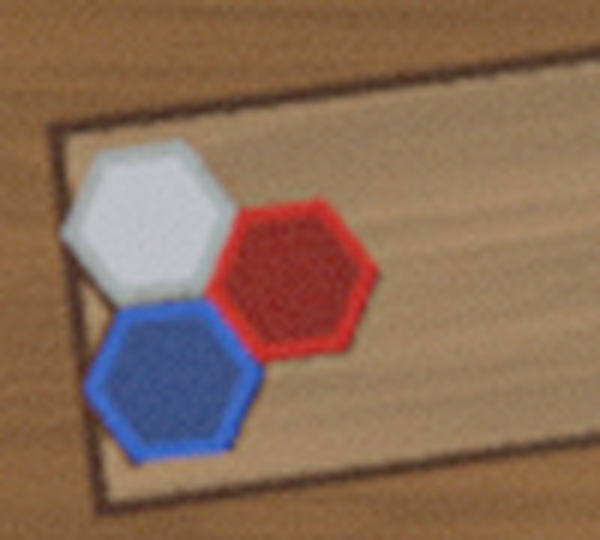

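The picture shows the honeycomb formed: blue is squared, and red sits in the notch at (293,280) of the crop. The fits put the blue–white spacing at 84.8 mm, which should be about 81, so there may be a 1–3 mm gap. I'll nudge blue and white into their apexes with flat pushes from the closed fingers, then press red again.

Run:
```python
from f import *
bot.grip(0)
def report(s,h): print(s,h,round(bot.get_time_s(),2),tray(bot.get_eef_pos()).round(1),np.round(R(A).T@bot.get_contact_force()[:2],1))
for x,a in((-41.5,-np.pi/6),(41.5,np.pi/6)):
    bot.goto(*tcp(x,104,a,.11,.066))
    bot.servo_line(*tcp(x,104,a,Z,.066),vel=.2)
    h=bot.servo_line(*tcp(x,104,a,Z,.044),vel=.03,threshold=15); report(x,h)
    bot.servo_line(*tcp(x,104,a,Z,.066),vel=.15)
    bot.servo_line(*tcp(x,104,a,.11,.066),vel=.25)
bot.goto(*tcp(0,34,0,.11,.062))
bot.grip(.72)
bot.servo_line(*tcp(0,34,0,Z,.06),vel=.2)
h=bot.servo_line(*tcp(0,48,0),vel=.04,threshold=30); report("red",h)
y=tray(bot.get_eef_pos())[1]
bot.servo_line(*tcp(0,y+41-20,0),vel=.1)
bot.servo_line(*tcp(0,y+41-60,0,.12),vel=.25)
bot.goto(*tcp(0,-120,0,.15))
im=imaging.get_image("top"); cv2.imwrite("pics/t6.png",cv2.resize(im[190:280,240:340],None,fx=6,fy=6,interpolation=cv2.INTER_CUBIC))
for n,w in(("tin_blue",(.484,.152)),("tin_red",(.533,.088))):
    m=pick(im,n,w,"top"); x,f=fit(m,w,"top"); print(n,m.sum(),tray(x),x[2]-A,f)
m=imaging.regions_of("tin_white","top")[0]["mask"]; x,f=fit(m,(.5635,.162),"top"); print(m.sum(),tray(x),x[2]-A,f)
im=imaging.get_image("side"); cv2.imwrite("pics/s6.png",cv2.resize(im[190:280,290:400],None,fx=6,fy=6,interpolation=cv2.INTER_CUBIC))
print(bot.get_time_s())
```

```text
-41.5 True 22.94 [-67.7  58.9] [-0.7 -1.2]
41.5 False 26.07 [65.8 62.3] [  6.5 -10. ]
red True 29.24 [-1.6 -5.4] [-0.3 -1.3]
tin_blue 615 [-41.67435545 104.8618175 ] 0.0098863380812933 34.96875
tin_red 570 [ 0.45956544 33.46951029] 0.011994407875400709 27.859375
596 [ 43.02639413 106.25619018] 0.0027549479642814123 33.75
30.8
```

View pics/t6.png

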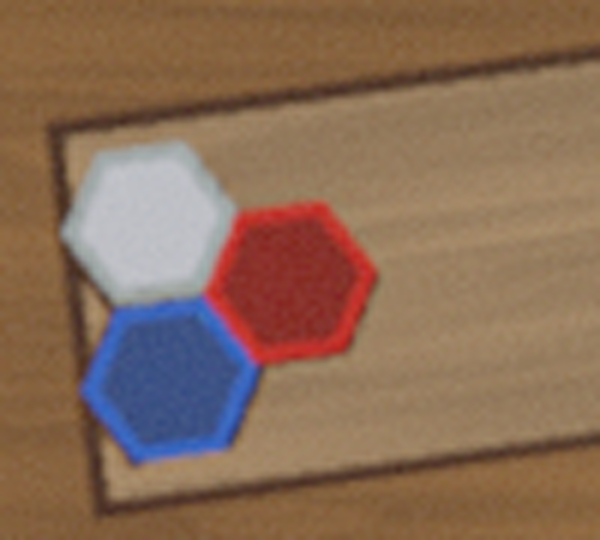

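View pics/s6.png

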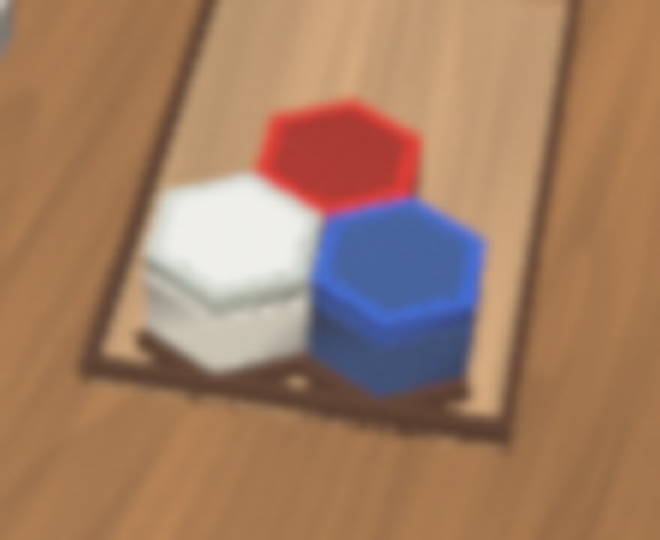

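Both pictures show all three tins square (within about 0.01 rad), flats touching with no visible gap, and corners in the V pockets. The 1–2 mm excess spacing in the fits comes from colour mixing at the shared edges. Red stopped firmly at the same depth under 30 N. The bystanders were never touched.

```bash
python3 -c "
from cell import bot
print(bot.close_job())"
```

```text
the job is handed in; nothing more can be done
None
```

I slid blue into the free pocket and red into the notch in front; the last pictures show all three tins packed flat to flat, and I handed the job in at about 31 s (limit 48 s), with no verdict returned.

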